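Put the tube blocks back on their own units

TASK

The three aluminium tube blocks sit on the wrong units: put the block with the large wells on the dry bath, the one with the medium wells on the shaker and the one with the small wells on the cooler; the empty grey mat is free for parking one meanwhile. Each block has a black grip bar by which it comes straight up off its locating pins: keep it upright all the way, and leave it seated flat and fully down on its own unit's pins. Leave the bottle, the timer and the forceps where they are.

Things in the scene. Friction and masses are not known exactly. Their poses are not given: they have to be found in the camera images.
- big_well_block_mid (a point): Loose aluminium block, 6 large wells 17.5 mm wide; tallest block (sizes in mm). Base plate 70 (x) x 116 (y) x 12, 16 mm hole through it at y=+-45; body 68 x 70, top 50 above the underside. Black grip bar 68 (x) x 12 (y) x 16 high on two posts (x=+-24, 28 mm free under the bar); bar centre 86, top 94 above the underside. Point: half-way up, 47 above the underside, 39 below the bar centre; z up. 420 g +-20%.
- mid_well_block_mid (a point): Loose aluminium block, 16 medium wells 11 mm wide (sizes in mm). Base plate 70 (x) x 116 (y) x 12, 16 mm hole through it at y=+-45; body 68 x 70, top 38 above the underside. Black grip bar 68 (x) x 12 (y) x 16 high on two posts (x=+-24, 28 mm free under the bar); bar centre 74, top 82 above the underside. Point: half-way up, 41 above the underside, 33 below the bar centre; z up. 360 g +-20%.
- small_well_block_mid (a point): Loose aluminium block, 42 small wells 6 mm wide; lowest block (sizes in mm). Base plate 70 (x) x 116 (y) x 12, 16 mm hole through it at y=+-45; body 68 x 70, top 24 above the underside. Black grip bar 68 (x) x 12 (y) x 16 high on two posts (x=+-24, 28 mm free under the bar); bar centre 60, top 68 above the underside. Point: half-way up, 34 above the underside, 26 below the bar centre; z up. 280 g +-20%.
- dry_bath_seat (a point): Dry bath: white box 136 x 134 mm with a slanted control panel at the front (-x). Home of the large wells. Fixed. Point: centre of its flat top, 55 above the bench, where a block's underside rests. Two tapered pins at y=+-45: 20.5 high, 12 thick up to 9 mm, 5 at the tip; 2 mm play all round in a block's holes. Every block fits every unit, either way round.
- shaker_seat (a point): Shaker: round dark platform 140 mm across on a low grey base with a knob in front; does not move. Home of the medium wells. Fixed. Point: centre of its flat top, 49 above the bench, where a block's underside rests. Two tapered pins at y=+-45: 20.5 high, 12 thick up to 9 mm, 5 at the tip; 2 mm play all round in a block's holes. Every block fits every unit, either way round.
- cooler_seat (a point): Cooler: bare aluminium plate 92 x 130 mm on a heat sink whose fins stick out 16 mm in front and behind. Home of the small wells. Fixed. Point: centre of its flat top, 42 above the bench, where a block's underside rests. Two tapered pins at y=+-45: 20.5 high, 12 thick up to 9 mm, 5 at the tip; 2 mm play all round in a block's holes. Every block fits every unit, either way round.
- mat: Empty ribbed grey mat, 130 x 150 mm, its top 6 mm above the bench: a free, flat spot for parking a block. Fixed. Origin at the centre of its underside.
- orange_bottle_mid (a point): Small bottle with an orange cap, 56 mm across and 108 mm high, stands loose on the bench; leave it alone. Point at its centre, half-way up.
- bench_timer_mid (a point): Small white bench timer, 62 x 66 x 20 mm, lies loose; leave it alone. Point at its centre.
- steel_forceps_mid (a point): Steel forceps, 127 mm long (its y), 18 mm wide, 9 mm high, lie loose; leave them alone. Point at their centre.

How it is judged:
By the outcome, as a careful person would: the job done as asked, in the order asked, and still so for the second after the job is handed in, with the robot touching nothing.
It also fails if it takes over 112 s, if anything falls off the work surface, if the arm or the gripper's body presses on something with over 40 N, if the wrist force passes 120 N, or if a joint passes its speed limit or range.

ROBOT

A 6-joint arm with a two-finger parallel gripper is mounted at the origin on a cart in front of the work surface, level with it; the furniture and walls round the work are solid. World frame = base frame: x ahead of the robot, y to its left, z up, the work surface at z = 0. Lengths are in m, angles in rad, forces in N, time in s.
With the tool pointing down it reaches from about 0.4 to 0.825 m from the base axis. Payload 7 kg.
Tool frame: the origin (TCP) lies on the centre line of the jaws, within the pads' length; the fingertips stand arm.tip_reach ahead of it and the grasp point (between the pads) lies 5 mm behind it (arm.tip_reach is the distance from the TCP to the fingertips, in m); z points along the fingers, y is the line along which they close (so a half turn about z gives the same grasp; the last joint's range is limited). The gripper opens to 88 mm and grips with 3 to 60 N. Pads are 19 mm wide; open, the fingers measure 130 mm over their backs; the gripper's body (78 mm by 193 mm) begins 47 mm behind the grasp point.
Start: joints at [1.495, 0.359, 0.012, 0, -1.224, -0.288], TCP at [0.24, 0.631, 0.241] pointing down, gripper open.
Joint ranges: [-3.07, 3.07], [-1.43, 2.12], [-1.02, 1.25], [-3.03, 1.67], [-3.05, -0], [-3.03, 3.03]. Speed limits (rad/s): [2.39, 2.39, 3.01, 3.14, 3.14, 3.14].

INTERFACE

Orientations are given as [roll, pitch, yaw] about the fixed x, y, z axes, in that order (R = Rz(yaw) Ry(pitch) Rx(roll)).
In Python, from station import status, optics, order, arm gives the robot as it stands. The module is installed in compiled form; this text tells all that it offers.
- The arm moves only by the shell command python3 -m jog 'ROWS' [FORCE]. ROWS is JSON, a list of rows, each a list of 3 entries, a list of its own where there are three numbers: the gripper command: -1 is shut, 1 is fully open, values between are in proportion, then the shift along the tool's x, y, z in mm, then the turn about the tool's z in rad. A call has 1 to 20 rows; each row is the pose to reach, as a shift and turn from the pose commanded when the call began, along the tool's axes at that moment; what a row does not reach only later rows make up. A row lasts 1/8 s, in which the tool goes at most 62.5 mm and 10.7 degrees, less where a joint would pass 70% of its speed; a pose out of reach is approached as far as the arm can. A call with a gripper value outside its range is refused whole. The fingers move at their own pace and stop on an object; FORCE is the grip in N (left out, the last holds). Time passes only in rows, so rows that repeat a pose let the fingers close. It gives the time, the measured TCP pose, the force, the opening and the grip force at its end, in the units of the state.
- status.get_state(): the state, without advancing time (a new reading comes with each control period).
- optics.grab_frame(name): name is "scene" or "top"; returns a dict with "color" (420x560x3 uint8, red, green, blue), "mtx" (3x3 intrinsics, pixels), "cam_to_world" (4x4, takes a point from camera to world coordinates). Camera axes: x right, y down, z forward; pixel columns grow to the right and rows downward; lengths in m; the calibration is good to about 2 mm. A picture is of the moment at which its call begins. There is no depth.
- order.job_done(): hands the job in; it is judged then, once.
The state is a dict: "t": time; "q": joint angles; "qd": joint speeds; "joint_efforts": joint torques, N m; "eef_pos": TCP position; "ee_rot": TCP orientation; "force": force on the tool from outside, world axes, zero at the start; "moment": the same for the moment, N m; "width": finger opening in m; "gripper_force": force on a finger pad.
Only numpy, scipy, OpenCV 4.12 (cv2) and the standard library are available. Lean on these libraries where they do the work, as an engineer would, in place of code of your own. Each camera call takes 0.05 s, during which the arm holds its last target. There are 200 camera calls.

## Working session

There is one attempt and no reset: what is moved stays moved. The work goes in short steps, Python scripts to look and compute and a shell command to move; the robot and the scene stay as the last step left them, time stands still between calls to the robot, and variables do not carry over. Pictures are saved under pics/ and viewed, at most 14 in all, crops included, and the job is handed in when it is done.

```bash
mkdir -p pics; python3 - <<'E'
from station import status, optics, order, arm
import cv2,numpy as np
np.set_printoptions(precision=4,suppress=True)
s=status.get_state()
for k in s: print(k,s[k])
print(arm.tip_reach)
for n in("scene","top"):
    f=optics.grab_frame(n); cv2.imwrite(f"pics/{n}0.png",f["color"][:,:,::-1]); print(n,f["mtx"],f["cam_to_world"])
E
```

```text
t 0.0
q [ 1.4951  0.3594  0.0111 -0.0004 -1.2241 -0.2881]
qd [-0.001  -0.0016  0.0001  0.0015  0.0002  0.0001]
joint_efforts [ -0.0005 -58.2709  29.305    6.9972   0.0069  -0.0001]
eef_pos [0.24   0.6304 0.2396]
ee_rot [ 3.14   -0.0001 -0.3639]
force [ 0.8999 -0.1551  0.1994]
moment [ 0.0002 -0.0089  0.0287]
gripper_force 0.0
width 0.08740067724742312
0.014
scene [[452.6133   0.     279.9222]
 [  0.     452.6133 209.7776]
 [  0.       0.       1.    ]] [[ 0.5559 -0.5146  0.6527 -0.274 ]
 [-0.8311 -0.3553  0.4278 -0.481 ]
 [ 0.0118 -0.7803 -0.6253  0.8141]
 [ 0.      0.      0.      1.    ]]
top [[457.5994   0.     278.413 ]
 [  0.     457.5994 212.5544]
 [  0.       0.       1.    ]] [[ 0.0109 -0.9958  0.0911  0.3702]
 [-0.9999 -0.0116 -0.0074  0.0118]
 [ 0.0084 -0.091  -0.9958  1.2739]
 [ 0.      0.      0.      1.    ]]
```

View pics/scene0.png

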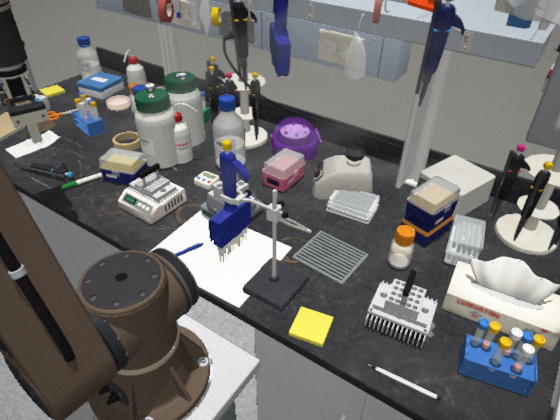

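View pics/top0.png

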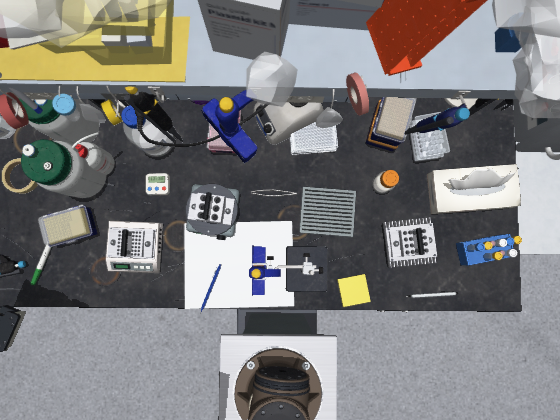

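The overview shows the units in the top view: dry bath about (134,247), shaker (212,210), mat (328,211) and cooler (411,243). A clamp stand with a blue pipette is near (258–310,268). I'll zoom in next.

```bash
python3 - <<'E'
import cv2,numpy as np
t=cv2.imread("pics/top0.png"); 
f=lambda a,x0,x1,y0,y1,s: cv2.resize(a[y0:y1,x0:x1],None,fx=s,fy=s,interpolation=cv2.INTER_CUBIC)
a=f(t,95,255,170,282,5); b=f(t,370,450,205,280,5)
cv2.imwrite("pics/c1.png",a)
sc=cv2.imread("pics/scene0.png")
cv2.imwrite("pics/c2.png",cv2.hconcat([b,f(sc,360,440,265,340,5)]))
cv2.imwrite("pics/c3.png",f(sc,100,320,130,310,3.6)[:600])
E
```

```text
(no output)
```

View pics/c1.png

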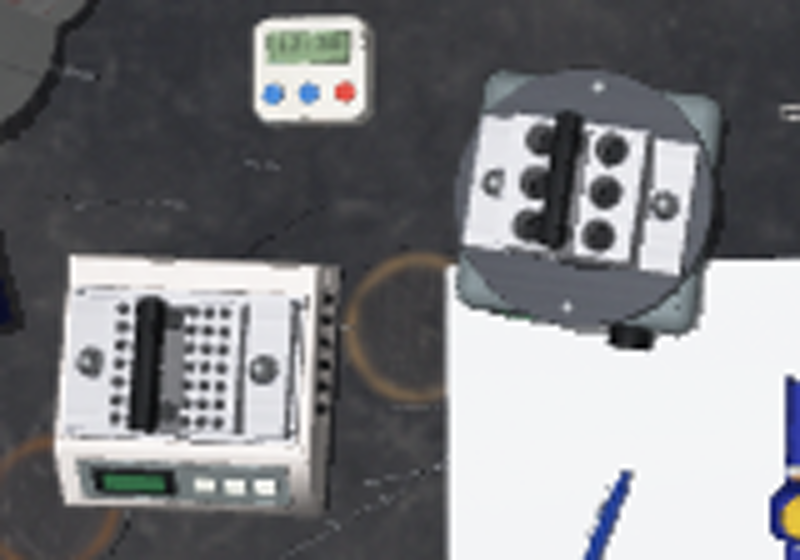

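View pics/c2.png

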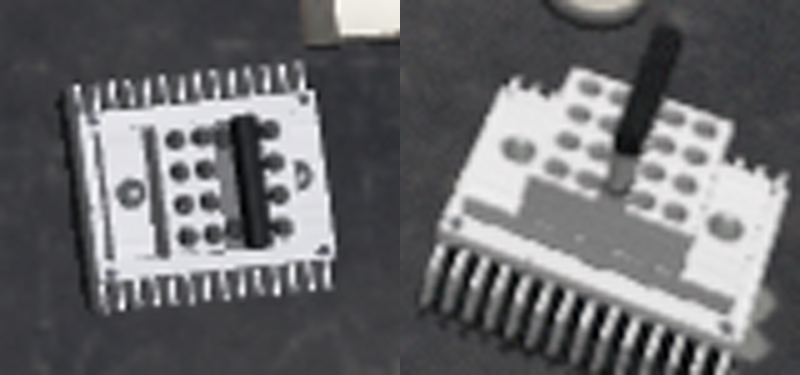

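View pics/c3.png

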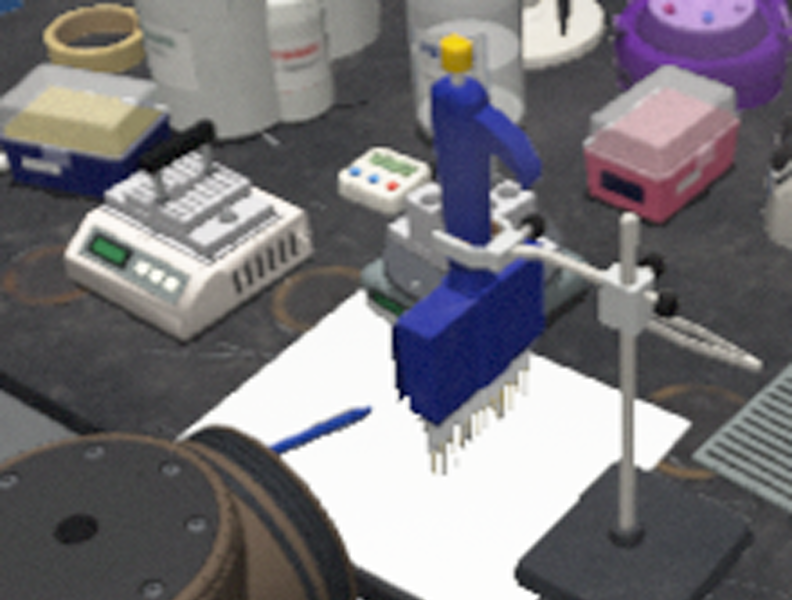

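The dry bath holds the small wells, the shaker the large wells and the cooler the medium wells. So the cycle is small→mat, large→dry bath, medium→shaker, small→cooler. Next I'll measure positions.

```bash
cat > h.py <<'E'
import cv2,numpy as np
np.set_printoptions(precision=4,suppress=True)
from station import status,optics
def cam(n):
    f=optics.grab_frame(n); return f["color"],f["mtx"],f["cam_to_world"]
def ray(c,uv):
    d=c[2][:3,:3]@np.linalg.inv(c[1])@[uv[0],uv[1],1]; return c[2][:3,3],d/np.linalg.norm(d)
def plane(c,uv,z):
    o,d=ray(c,uv); return o+d*(z-o[2])/d[2]
def tri(c1,u1,c2,u2):
    (o1,d1),(o2,d2)=ray(c1,u1),ray(c2,u2)
    s=np.linalg.lstsq(np.c_[d1,-d2],o2-o1,rcond=None)[0]
    a,b=o1+d1*s[0],o2+d2*s[1]; return (a+b)/2,np.linalg.norm(a-b)
def proj(c,P):
    p=c[1]@(c[2][:3,:3].T@(np.asarray(P)-c[2][:3,3])); return p[:2]/p[2]
def bar(c,box,z,thr=45):
    """dark bar in box (x0,x1,y0,y1): centre on plane z and yaw of the bar's long axis"""
    x0,x1,y0,y1=box; m=(c[0][y0:y1,x0:x1].max(2)<thr).astype(np.uint8)
    cs=cv2.findContours(m,cv2.RETR_EXTERNAL,cv2.CHAIN_APPROX_NONE)[0]
    # bar = most elongated large contour
    k=max(cs,key=lambda q:len(q))
    (u,v),wh,a=cv2.minAreaRect(k); u+=x0;v+=y0
    P=cv2.boxPoints(((u,v),wh,a)); W=np.array([plane(c,p,z) for p in P])
    e=[W[1]-W[0],W[2]-W[1]]; l=[np.linalg.norm(x) for x in e]; L=e[int(np.argmax(l))]
    yaw=np.arctan2(L[1],L[0]); yaw=(yaw+np.pi/2)%np.pi-np.pi/2
    return W.mean(0),yaw,sorted(l),(u,v)
E
python3 - <<'E'
from h import *
t=cam("top"); s=cam("scene")
print("pip top",tri(t,(256,273),s,(100+457/3.6,130+50/3.6)))
print("rod top",tri(t,(311,269),s,(100+628/3.6,130+218/3.6)))
for n,box,z in(("small@bath",(118,134,226,262),.119),("large@shaker",(199,214,188,223),.139),("mid@cooler",(413,427,225,258),.120)):
    print(n,*bar(t,box,z))
for n,a,b,z in(("bath",(113,242.4),(147.8,244),.071),("shaker",(193.8,206.6),(228,211),.065),("cooler",(396.2,243.6),(430.8,240),.058)):
    A,B=plane(t,a,z),plane(t,b,z); d=A-B; print(n,(A+B)/2,np.hypot(d[0],d[1]),"yaw",np.arctan2(-d[0],d[1]))
print("cooler scene",[plane(s,p,.058) for p in((383.6,295),(425.2,310.2))])
m=np.array([plane(t,p,.006) for p in((303,187),(355,189),(353,236),(300,233))]);print("mat",m.mean(0),m)
print("bottle",plane(t,(385,182),.108))
print("tissuebox,rack top",plane(t,(432,190),.1),plane(t,(460,245),.1), "fin scene rack", plane(s,(480,350),.05))
print("hang pipette",tri(t,(228,103),s,(228,100)))
E
```

```text
pip top (array([0.3329, 0.0482, 0.3438]), np.float64(0.001502878662259725))
rod top (array([ 0.3387, -0.0669,  0.2714]), np.float64(0.0022737258489249888))
small@bath [0.3958 0.3905 0.119 ] -0.02456745984204156 [np.float64(0.013727434468696186), np.float64(0.06329032105350499)] (123.96460199356079, 242.5309715270996)
large@shaker [0.4893 0.1861 0.139 ] -0.12969525279521088 [np.float64(0.01884321077944874), np.float64(0.06613378925726748)] (205.13783836364746, 205.62702751159668)
mid@cooler [ 0.4066 -0.3502  0.12  ] 0.09413818913833794 [np.float64(0.006182232974982426), np.float64(0.06356525209239841)] (418.1646342277527, 241.48170852661133)
bath [0.3952 0.3894 0.071 ] 0.09103520329633934 yaw -0.03486078271506832
shaker [0.4887 0.182  0.065 ] 0.09147911698457417 yaw -0.11683417973472876
cooler [ 0.4075 -0.3572  0.058 ] 0.09299769140895708 yaw 0.11403803331608864
cooler scene [array([ 0.3973, -0.3135,  0.058 ]), array([ 0.4082, -0.4029,  0.058 ])]
mat [ 0.4917 -0.1349  0.006 ] [[ 0.5588 -0.0655  0.006 ]
 [ 0.5549 -0.2112  0.006 ]
 [ 0.4233 -0.2051  0.006 ]
 [ 0.43   -0.058   0.006 ]]
bottle [ 0.5592 -0.2708  0.108 ]
tissuebox,rack top [ 0.541  -0.3948  0.1   ] [ 0.3993 -0.464   0.1   ] fin scene rack [ 0.3812 -0.5251  0.05  ]
hang pipette (array([0.6284, 0.1759, 0.3123]), np.float64(0.17518921326542464))
```

```bash
cat >> h.py <<'E'
def delta(*targets):
    """shift (tool mm) and turn from the measured pose to each world (x,y,z,yaw)"""
    s=status.get_state(); p=np.array(s["eef_pos"]); y0=s["ee_rot"][2]
    c,q=np.cos(y0),np.sin(y0)
    print("t",s["t"],"p",p,"rot",np.array(s["ee_rot"]),"F",np.array(s["force"]),"w",s["width"],s["gripper_force"])
    for x,y,z,yaw in targets:
        d=1000*(np.array([x,y,z])-p)
        print("->",np.array([c*d[0]+q*d[1],q*d[0]-c*d[1],-d[2]]).round(1),"turn",round(-((yaw-y0+np.pi)%(2*np.pi)-np.pi),3))
E
python3 - <<'E'
from h import *
t=cam("top"); s=cam("scene")
print(tri(t,(250,155),s,(281,75)))
for z in (.2,.3,.4,.5): print(z,plane(t,(250,158),z),plane(s,(281,75),z), plane(t,(430,118),z))
delta((.3955,.390,.20,-.03),(.3955,.390,.110,-.03))
E
```

```text
(array([0.5577, 0.0633, 0.4103]), np.float64(0.00548004360578379))
0.2 [0.5981 0.073  0.2   ] [0.9879 0.3499 0.2   ] [ 0.7014 -0.3587  0.2   ]
0.3 [0.5769 0.0673 0.3   ] [0.7824 0.2146 0.3   ] [ 0.6705 -0.3242  0.3   ]
0.4 [0.5557 0.0616 0.4   ] [0.5769 0.0793 0.4   ] [ 0.6397 -0.2897  0.4   ]
0.5 [0.5344 0.0559 0.5   ] [ 0.3714 -0.0561  0.5   ] [ 0.6089 -0.2552  0.5   ]
t 0.3 p [0.2402 0.6307 0.2402] rot [ 3.141  -0.0001 -0.3638] F [ 0.3881 -0.324  -0.7395] w 0.08778861932673587 0.0
-> [230.8 169.6  40.2] turn -0.334
-> [230.8 169.6 130.2] turn -0.334
```

```bash
python3 - <<'E'
from h import *
t=cam("top"); s=cam("scene"); im=t[0][:,:,::-1].astype(int)
hsv=cv2.cvtColor(t[0],cv2.COLOR_RGB2HSV); m=cv2.inRange(hsv,(105,100,30),(130,255,255))
for n,b in(("stand",(240,285,235,305)),("hang",(195,275,90,165))):
    x0,x1,y0,y1=b; v,u=np.nonzero(m[y0:y1,x0:x1]); u+=x0;v+=y0; print(n,u.min(),u.max(),v.min(),v.max(),"u at vmin",u[v==v.min()],"u at vmax",u[v==v.max()])
    for z in(.1,.2,.3,.41,.5): print(z,plane(t,(u[v==v.min()].mean(),v.min()),z),plane(t,(u[v==v.max()].mean(),v.max()),z))
# scene: stand hook & hanging lower end
hs=cv2.cvtColor(s[0],cv2.COLOR_RGB2HSV); ms=cv2.inRange(hs,(105,100,30),(130,255,255))
v,u=np.nonzero(ms[0:110,262:300]); print("scene hang",u.min()+262,u.max()+262,v.max(),u[v==v.max()]+262)
a=cv2.resize(s[0][0:210,180:380],None,fx=2.8,fy=2.8); b=cv2.resize(t[0][85:310,190:340],None,fx=2.6,fy=2.6)
b=cv2.copyMakeBorder(b,0,max(0,588-b.shape[0]),0,0,cv2.BORDER_CONSTANT)[:588]
a=cv2.resize(a,(400,420)); a=cv2.copyMakeBorder(a,0,168,0,0,cv2.BORDER_CONSTANT)
cv2.imwrite("pics/c4.png",cv2.hconcat([a,b])[:,:,::-1])
E
```

```text
stand 249 279 246 294 u at vmin [252 253 255 256 257 258 259] u at vmax [252 253 254 255 256 257 258 259 260 261 262 263]
0.1 [0.391  0.0603 0.1   ] [0.2697 0.0539 0.1   ]
0.2 [0.3892 0.0562 0.2   ] [0.2783 0.0503 0.2   ]
0.3 [0.3875 0.052  0.3   ] [0.2869 0.0468 0.3   ]
0.41 [0.3855 0.0475 0.41  ] [0.2963 0.0428 0.41  ]
0.5 [0.3839 0.0438 0.5   ] [0.304  0.0396 0.5   ]
hang 201 265 90 162 u at vmin [244 245] u at vmax [244]
0.1 [0.8013 0.0962 0.1   ] [0.6086 0.0941 0.1   ]
0.2 [0.7646 0.089  0.2   ] [0.5883 0.0871 0.2   ]
0.3 [0.7279 0.0818 0.3   ] [0.568  0.0801 0.3   ]
0.41 [0.6875 0.0739 0.41  ] [0.5456 0.0724 0.41  ]
0.5 [0.6544 0.0675 0.5   ] [0.5273 0.0661 0.5   ]
scene hang 271 290 74 [278 280 282 284]
```

View pics/c4.png

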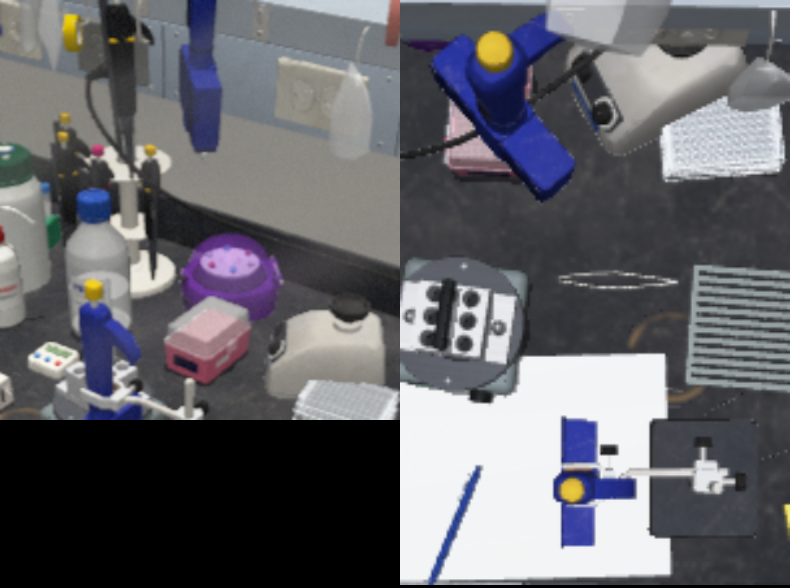

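The stand pipette's top is at (0.333, 0.048, 0.344). Another one hangs at x ≥ 0.545, y ≈ 0.07, from z ≈ 0.41 up. I'll cross y ≈ 0.05 at x ≈ 0.43, TCP z ≈ 0.3. First I go above the bar on the dry bath.

```bash
python3 -m jog '[[1,[120,85,20],-0.17],[1,[231,170,40],-0.334],[1,[231,170,40],-0.334],[1,[231,170,40],-0.334],[1,[231,170,40],-0.334],[1,[231,170,40],-0.334],[1,[231,170,40],-0.334],[1,[231,170,40],-0.334]]' 30
python3 - <<'E'
from h import *
t=cam("top"); s=cam("scene"); delta((.3955,.390,.110,-.03))
P=np.array(status.get_state()["eef_pos"])+[0,0,-.014]
a=cv2.resize(s[0][130:250,90:250],(400,300)); b=cv2.resize(t[0][190:290,80:200],(360,300)); cv2.imwrite("pics/d1.png",cv2.hconcat([a,b])[:,:,::-1])
E
```

```text
t: 1.4
eef_pos: [0.3953, 0.3906, 0.2007]
ee_rot: [-3.141, -0.0, -0.029]
force: [0.1, -0.6, -0.8]
width: 0.0876
gripper_force: 0.0
t 1.5 p [0.3951 0.3906 0.2006] rot [-3.1415 -0.     -0.0285] F [-0.4297 -0.0046  0.4352] w 0.08769820583085866 0.0
-> [ 0.4  0.6 90.6] turn 0.001
```

View pics/d1.png

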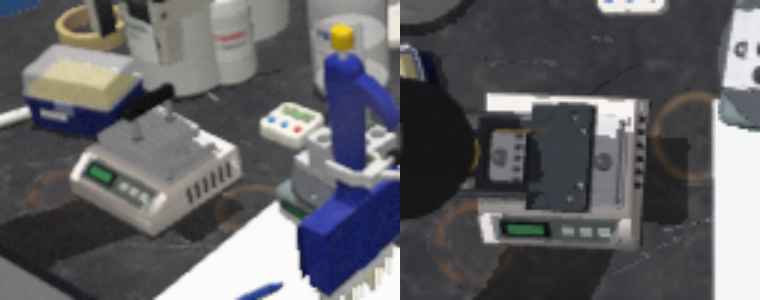

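The gripper stands over the bar with clear surroundings (the scene crop shows its fingers coming in from above at about (190,20)). Descend and grip.

```bash
python3 -m jog '[[1,[0,0,45],0],[1,[0,0,75],0],[1,[0,0,90],0],[1,[0,0,90],0],[1,[0,0,90],0]]' 30; python3 -m jog '[[-1,[0,0,0],0],[-1,[0,0,0],0],[-1,[0,0,0],0],[-1,[0,0,0],0],[-1,[0,0,0],0],[-1,[0,0,0],0],[-1,[0,0,0],0],[-1,[0,0,0],0]]' 30
```

```text
t: 2.12
eef_pos: [0.396, 0.3906, 0.1117]
ee_rot: [-3.14, -0.001, -0.029]
force: [-0.4, 0.6, -0.1]
width: 0.0879
gripper_force: 0.0
t: 3.12
eef_pos: [0.3958, 0.3904, 0.1107]
ee_rot: [-3.14, -0.001, -0.03]
force: [-0.5, 9.0, 2.9]
width: 0.0134
gripper_force: 3.4
```

```bash
python3 -m jog '[[-1,[0,0,0],0],[-1,[0,0,0],0],[-1,[0,0,0],0],[-1,[0,0,0],0]]' 40; python3 -m jog '[[-1,[0,0,-10],0],[-1,[0,0,-20],0],[-1,[0,0,-30],0],[-1,[0,0,-40],0],[-1,[0,0,-40],0],[-1,[0,0,-40],0]]'
```

```text
t: 3.62
eef_pos: [0.396, 0.3908, 0.1109]
ee_rot: [-3.14, -0.001, -0.029]
force: [0.4, 6.2, -0.4]
width: 0.0116
gripper_force: 40.0
t: 4.38
eef_pos: [0.3954, 0.3895, 0.1503]
ee_rot: [3.141, 0.0, -0.03]
force: [-0.2, -0.4, -2.6]
width: 0.0117
gripper_force: 40.0
```

```bash
python3 - <<'E'
from h import *
delta((.41,.33,.30,-.03),(.43,.26,.30,-.03),(.43,0,.30,-.03),(.49,-.137,.30,-.03),(.49,-.137,.10,-.03),(.49,-.137,.063,-.03))
E
```

```text
t 4.375 p [0.3954 0.3895 0.1503] rot [ 3.1413  0.0004 -0.03  ] F [-0.2363 -0.4075 -2.6385] w 0.01170456216370011 39.99709188938141
-> [  16.4   59.  -149.7] turn 0.0
-> [  38.5  128.4 -149.7] turn 0.0
-> [  46.3  388.2 -149.7] turn 0.0
-> [ 110.3  523.4 -149.7] turn 0.0
-> [110.3 523.4  50.3] turn 0.0
-> [110.3 523.4  87.3] turn 0.0
```

```bash
python3 -m jog '[[-1,[0,0,-30],0],[-1,[2,8,-65],0],[-1,[8,25,-100],0],[-1,[18,59,-130],0],[-1,[30,95,-148],0],[-1,[38,130,-150],0],[-1,[42,175,-150],0],[-1,[44,220,-150],0],[-1,[45,265,-150],0],[-1,[46,310,-150],0],[-1,[46,350,-150],0],[-1,[48,390,-150],0],[-1,[66,430,-150],0],[-1,[84,470,-150],0],[-1,[100,503,-150],0],[-1,[110,523,-145],0],[-1,[110,523,-130],0],[-1,[110,523,-130],0]]'
```

```text
t: 6.62
eef_pos: [0.4886, -0.136, 0.2786]
ee_rot: [-3.141, 0.004, -0.03]
force: [-1.1, 0.7, -2.2]
width: 0.012
gripper_force: 40.0
```

```bash
python3 - <<'E'
from h import *
t=cam("top"); s=cam("scene"); delta((.49,-.137,.10,-.03),(.49,-.137,.063,-.03))
a=cv2.resize(s[0][120:300,230:470],(400,300)); b=cv2.resize(t[0][140:290,240:440],(400,300)); cv2.imwrite("pics/d2.png",cv2.hconcat([a,b])[:,:,::-1])
E
```

```text
t 6.725 p [ 0.4896 -0.1358  0.2805] rot [ 3.1415  0.0006 -0.029 ] F [ 0.3332 -0.693  -3.2916] w 0.01172672663821341 39.99730467796326
-> [  0.4   1.2 180.5] turn 0.001
-> [  0.4   1.2 217.5] turn 0.001
```

View pics/d2.png

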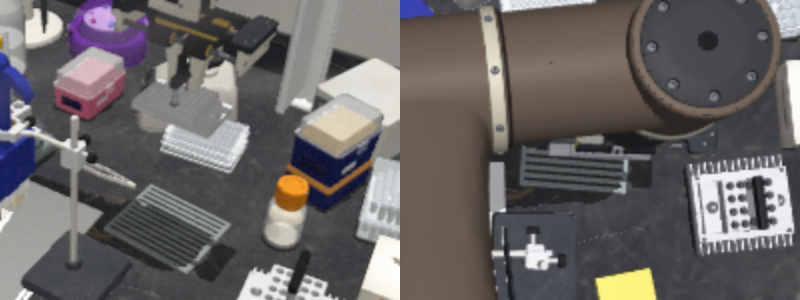

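The block hangs level above the mat (scene crop about (180,100)); the arm is clear of the stand. Lowering.

```bash
python3 -m jog '[[-1,[0,1,50],0],[-1,[0,1,100],0],[-1,[0,1,150],0],[-1,[0,1,190],0],[-1,[0,1,205],0],[-1,[0,1,213],0],[-1,[0,1,217],0],[-1,[0,1,218],0],[-1,[0,1,218],0]]'
```

```text
t: 7.85
eef_pos: [0.4904, -0.1373, 0.0633]
ee_rot: [-3.141, -0.001, -0.03]
force: [0.0, -0.4, -3.1]
width: 0.0117
gripper_force: 40.0
```

```bash
python3 -m jog '[[-1,[0,0,1],0],[-1,[0,0,1.5],0],[-1,[0,0,1.5],0]]'; python3 -m jog '[[-0.4,[0,0,0],0],[0.2,[0,0,0],0],[1,[0,0,0],0],[1,[0,0,0],0],[1,[0,0,0],0],[1,[0,0,0],0],[1,[0,0,0],0],[1,[0,0,-40],0],[1,[0,0,-90],0],[1,[0,0,-140],0],[1,[0,0,-190],0],[1,[0,0,-230],0],[1,[0,0,-230],0],[1,[0,0,-230],0]]' 30
python3 - <<'E'
from h import *
delta((.43,0,.29,-.05),(.43,.10,.29,-.12),(.489,.184,.25,-.12),(.489,.184,.13,-.12))
E
```

```text
t: 8.22
eef_pos: [0.4901, -0.1373, 0.0616]
ee_rot: [3.142, -0.001, -0.03]
force: [-1.9, 1.3, 5.5]
width: 0.0118
gripper_force: 40.0
t: 9.98
eef_pos: [0.4894, -0.1372, 0.2905]
ee_rot: [-3.141, 0.001, -0.03]
force: [0.0, 0.4, 0.3]
width: 0.0876
gripper_force: 0.0
t 9.975 p [ 0.4894 -0.1372  0.2905] rot [-3.1411  0.0006 -0.03  ] F [0.0256 0.4427 0.3486] w 0.08763714047954124 0.0
-> [ -63.5 -135.3    0.5] turn 0.02
-> [ -66.5 -235.3    0.5] turn 0.09
-> [ -10.1 -321.    40.5] turn 0.09
-> [ -10.1 -321.   160.5] turn 0.09
```

```bash
python3 -m jog '[[1,[-32,-50,0],0.0],[1,[-63,-100,0],0.02],[1,[-64,-150,0],0.05],[1,[-66,-200,0],0.09],[1,[-66,-245,0],0.09],[1,[-40,-290,10],0.09],[1,[-10,-321,30],0.09],[1,[-10,-321,45],0.09],[1,[-10,-321,90],0.09],[1,[-10,-321,130],0.09],[1,[-10,-321,158],0.09],[1,[-10,-321,160],0.09],[1,[-10,-321,160],0.09],[1,[-10,-321,160],0.09]]'
python3 -m jog '[[-1,[0,0,0],0],[-1,[0,0,0],0],[-1,[0,0,0],0],[-1,[0,0,0],0],[-1,[0,0,0],0],[-1,[0,0,0],0],[-1,[0,0,0],0],[-1,[0,0,0],0],[-1,[0,0,0],0],[-1,[0,0,0],0],[-1,[0,0,0],0],[-1,[0,0,0],0]]' 12
```

```text
t: 11.72
eef_pos: [0.4901, 0.1842, 0.1323]
ee_rot: [-3.14, -0.002, -0.12]
force: [0.3, -0.2, -0.2]
width: 0.0877
gripper_force: 0.0
t: 13.22
eef_pos: [0.4895, 0.1839, 0.131]
ee_rot: [-3.142, 0.0, -0.12]
force: [0.9, 0.4, -1.5]
width: 0.0117
gripper_force: 12.0
```

```bash
python3 -m jog '[[-1,[0,0,0],0],[-1,[0,0,0],0],[-1,[0,0,-10],0],[-1,[0,0,-20],0],[-1,[0,0,-30],0],[-1,[0,0,-60],0],[-1,[0,0,-90],0],[-1,[0,0,-100],0],[-1,[0,0,-100],0]]' 45
python3 - <<'E'
from h import *
delta((.3955,.391,.23,-.03),(.3955,.391,.17,-.03))
E
```

```text
t: 14.35
eef_pos: [0.4894, 0.184, 0.2313]
ee_rot: [-3.141, -0.0, -0.12]
force: [0.2, -1.0, -5.7]
width: 0.0116
gripper_force: 45.0
t 14.35 p [0.4894 0.184  0.2313] rot [-3.1406 -0.0004 -0.12  ] F [ 0.2295 -1.027  -5.6541] w 0.011615485142844016 44.98967170715332
-> [-118.  -194.3    1.3] turn -0.09
-> [-118.  -194.3   61.3] turn -0.09
```

```bash
python3 -m jog '[[-1,[-25,-40,0],-0.02],[-1,[-50,-80,0],-0.05],[-1,[-75,-120,0],-0.09],[-1,[-98,-160,0],-0.09],[-1,[-112,-185,0],-0.09],[-1,[-118,-194,0],-0.09],[-1,[-118,-194,10],-0.09],[-1,[-118,-194,30],-0.09],[-1,[-118,-194,50],-0.09],[-1,[-118,-194,61],-0.09],[-1,[-118,-194,61],-0.09],[-1,[-118,-194,61],-0.09]]'
python3 - <<'E'
from h import *
t=cam("top"); s=cam("scene"); delta((.3955,.391,.137,-.03))
a=cv2.resize(s[0][130:230,90:220],(520,400)); b=cv2.resize(t[0][200:280,95:165],(280,400)); cv2.imwrite("pics/d3.png",cv2.hconcat([a,b])[:,:,::-1])
E
```

```text
t: 15.85
eef_pos: [0.396, 0.3906, 0.1706]
ee_rot: [-3.141, -0.001, -0.03]
force: [0.0, -0.1, -4.8]
width: 0.0114
gripper_force: 45.0
t 15.95 p [0.3959 0.3909 0.1709] rot [-3.1404 -0.0007 -0.0298] F [-0.2609  0.1116 -4.9827] w 0.011883369906800759 44.99820828437805
-> [-0.4 -0.1 33.9] turn 0.0
```

View pics/d3.png

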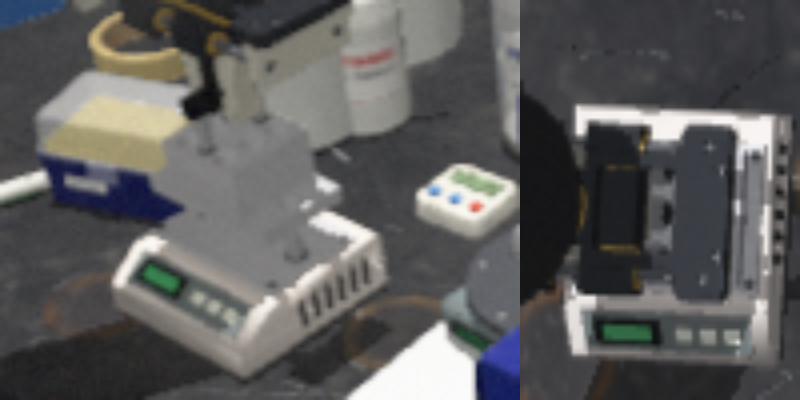

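The block hovers level just above the bath's pins; the right pin shows below its hole at crop (295,250). Lowering slowly.

```bash
python3 -m jog '[[-1,[0,0,7],0],[-1,[0,0,14],0],[-1,[0,0,19],0],[-1,[0,0,22],0],[-1,[0,0,24],0],[-1,[0,0,24],0]]'; python3 -m jog '[[-1,[0,0,3],0],[-1,[0,0,6],0],[-1,[0,0,8],0],[-1,[0,0,9],0],[-1,[0,0,9],0]]'
```

```text
t: 16.7
eef_pos: [0.3957, 0.391, 0.1461]
ee_rot: [-3.141, -0.0, -0.03]
force: [0.7, 1.2, -4.5]
width: 0.0115
gripper_force: 45.0
t: 17.32
eef_pos: [0.3958, 0.3911, 0.1373]
ee_rot: [-3.141, -0.001, -0.03]
force: [0.8, 4.5, -4.0]
width: 0.0115
gripper_force: 45.0
```

Nearly down, with low lateral force. Pressing until contact, then releasing.

```bash
python3 -m jog '[[-1,[0,0,1],0],[-1,[0,0,1.5],0],[-1,[0,0,1.5],0]]'
```

```text
t: 17.7
eef_pos: [0.3962, 0.3912, 0.1371]
ee_rot: [-3.14, -0.002, -0.029]
force: [-0.6, 2.5, 7.6]
width: 0.0114
gripper_force: 45.0
```

```bash
python3 -m jog '[[-0.4,[0,0,0],0],[0.2,[0,0,0],0],[1,[0,0,0],0],[1,[0,0,0],0],[1,[0,0,0],0],[1,[0,0,0],0],[1,[0,0,0],0],[1,[0,0,-30],0],[1,[0,0,-70],0],[1,[0,0,-110],0],[1,[0,0,-150],0],[1,[0,0,-160],0],[1,[0,0,-160],0]]' 12
python3 - <<'E'
from h import *
delta((.43,.26,.29,-.03),(.43,0,.29,-.03),(.42,-.25,.25,.05),(.405,-.357,.21,.11),(.405,-.357,.111,.11))
E
```

```text
t: 19.32
eef_pos: [0.3954, 0.3907, 0.2958]
ee_rot: [-3.14, -0.0, -0.03]
force: [-0.4, -1.0, -0.8]
width: 0.0877
gripper_force: 0.0
t 19.325 p [0.3954 0.3907 0.2958] rot [-3.1405 -0.0002 -0.0299] F [-0.378  -1.0376 -0.7792] w 0.08772882146450119 0.0
-> [ 38.4 129.6   5.8] turn 0.0
-> [ 46.2 389.4   5.8] turn 0.0
-> [ 43.7 639.6  45.8] turn -0.08
-> [ 31.9 747.   85.8] turn -0.14
-> [ 31.9 747.  184.8] turn -0.14
```

```bash
python3 -m jog '[[1,[16,55,5],0],[1,[32,110,5],0],[1,[38,165,5],0],[1,[40,220,5],0],[1,[43,275,5],0],[1,[45,330,5],0],[1,[46,385,5],0],[1,[46,440,8],0],[1,[46,495,20],-0.02],[1,[45,550,30],-0.05],[1,[44,605,40],-0.08],[1,[40,660,55],-0.1],[1,[35,710,70],-0.14],[1,[32,747,85],-0.14],[1,[32,747,85],-0.14],[1,[32,747,85],-0.14]]'
python3 - <<'E'
from h import *
t=cam("top"); s=cam("scene"); delta((.405,-.357,.111,.11))
a=cv2.resize(s[0][140:230,90:220],(450,312)); b=cv2.resize(t[0][200:280,95:165],(273,312)); 
c=cv2.resize(s[0][230:350,340:560],(450,245)); d=cv2.resize(t[0][200:280,380:470],(273,245))
cv2.imwrite("pics/d4.png",cv2.vconcat([cv2.hconcat([a,b]),cv2.hconcat([c,d])])[:,:,::-1])
E
```

```text
t: 21.32
eef_pos: [0.4046, -0.3567, 0.2094]
ee_rot: [-3.14, 0.002, 0.109]
force: [0.3, 0.5, 1.0]
width: 0.0877
gripper_force: 0.0
t 21.425 p [ 0.4053 -0.3563  0.2105] rot [-3.1414  0.0001  0.111 ] F [ 0.2456 -0.2025  0.0867] w 0.08762291867637001 0.0
-> [-0.4  0.6 99.5] turn 0.001
```

View pics/d4.png

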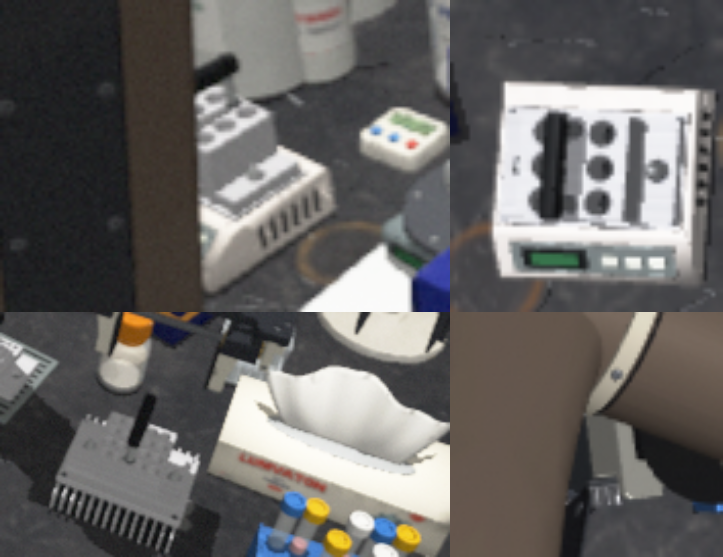

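The large block sits flat on the dry bath, pin visible in the right hole (crop 655,170). The gripper is above the cooler with the tissue box clear. Descend and grip softly.

```bash
python3 -m jog '[[1,[0,0,40],0],[1,[0,0,75],0],[1,[0,0,95],0],[1,[0,0,99],0],[1,[0,0,99],0],[1,[0,0,99],0]]'
python3 -m jog '[[-1,[0,0,0],0],[-1,[0,0,0],0],[-1,[0,0,0],0],[-1,[0,0,0],0],[-1,[0,0,0],0],[-1,[0,0,0],0],[-1,[0,0,0],0],[-1,[0,0,0],0],[-1,[0,0,0],0],[-1,[0,0,0],0],[-1,[0,0,0],0],[-1,[0,0,0],0]]' 12
```

```text
t: 22.18
eef_pos: [0.4061, -0.3572, 0.1128]
ee_rot: [3.14, -0.002, 0.111]
force: [-0.2, 0.2, 0.4]
width: 0.0875
gripper_force: 0.0
t: 23.68
eef_pos: [0.4052, -0.3569, 0.1115]
ee_rot: [-3.141, 0.0, 0.11]
force: [-0.6, 3.1, 0.1]
width: 0.0117
gripper_force: 12.0
```

```bash
python3 -m jog '[[-1,[0,0,0],0],[-1,[0,0,0],0],[-1,[0,0,-10],0],[-1,[0,0,-20],0],[-1,[0,0,-30],0],[-1,[0,0,-65],0],[-1,[0,0,-110],0],[-1,[0,0,-155],0],[-1,[0,0,-190],0],[-1,[0,0,-200],0],[-1,[0,0,-200],0]]' 45
python3 - <<'E'
from h import *
delta((.42,-.25,.31,.05),(.43,-.1,.31,0),(.43,.05,.31,-.05),(.43,.12,.31,-.12),(.4892,.184,.30,-.12),(.4892,.184,.155,-.12))
E
```

```text
t: 25.05
eef_pos: [0.4051, -0.3568, 0.3113]
ee_rot: [-3.141, -0.0, 0.11]
force: [0.4, -0.3, -4.3]
width: 0.0116
gripper_force: 45.0
t 25.05 p [ 0.4051 -0.3568  0.3113] rot [-3.1412 -0.0005  0.1101] F [ 0.4406 -0.2661 -4.3322] w 0.011598383133215208 44.99878406524658
-> [  26.5 -104.5    1.3] turn 0.06
-> [  53.  -252.5    1.3] turn 0.11
-> [  69.4 -401.6    1.3] turn 0.16
-> [  77.1 -471.2    1.3] turn 0.23
-> [ 143.  -528.3   11.3] turn 0.23
-> [ 143.  -528.3  156.3] turn 0.23
```

```bash
python3 -m jog '[[-1,[13,-45,0],0.03],[-1,[24,-92,0],0.05],[-1,[34,-140,0],0.07],[-1,[44,-190,0],0.09],[-1,[52,-240,0],0.11],[-1,[58,-290,0],0.13],[-1,[64,-340,0],0.15],[-1,[68,-385,0],0.17],[-1,[73,-430,0],0.2],[-1,[78,-470,0],0.23],[-1,[105,-500,4],0.23],[-1,[130,-520,8],0.23],[-1,[143,-528,10],0.23],[-1,[143,-528,30],0.23],[-1,[143,-528,70],0.23],[-1,[143,-528,110],0.23],[-1,[143,-528,145],0.23],[-1,[143,-528,156],0.23],[-1,[143,-528,156],0.23],[-1,[143,-528,156],0.23]]'
python3 - <<'E'
from h import *
delta((.4892,.184,.127,-.12),(.4892,.184,.1185,-.12))
E
```

```text
t: 27.55
eef_pos: [0.4901, 0.1839, 0.1569]
ee_rot: [-3.14, -0.002, -0.12]
force: [-0.3, -0.5, -4.3]
width: 0.0115
gripper_force: 45.0
t 27.55 p [0.4901 0.1839 0.1569] rot [-3.1403 -0.0017 -0.1196] F [-0.295  -0.5367 -4.3188] w 0.01149234854102157 44.99895930290222
-> [-0.9 -0.  29.9] turn 0.0
-> [-0.9 -0.  38.4] turn 0.0
```

```bash
python3 -m jog '[[-1,[0,0,8],0],[-1,[0,0,16],0],[-1,[0,0,23],0],[-1,[0,0,27],0],[-1,[0,0,29],0],[-1,[0,0,29],0]]'; python3 -m jog '[[-1,[0,0,3],0],[-1,[0,0,5],0],[-1,[0,0,7.5],0],[-1,[0,0,8],0],[-1,[0,0,8],0]]'
```

```text
t: 28.3
eef_pos: [0.4891, 0.1835, 0.1263]
ee_rot: [3.141, 0.0, -0.12]
force: [-1.6, 1.3, -4.1]
width: 0.0115
gripper_force: 45.0
t: 28.92
eef_pos: [0.4893, 0.1836, 0.1189]
ee_rot: [-3.141, -0.0, -0.12]
force: [-5.1, 2.1, 1.6]
width: 0.0114
gripper_force: 45.0
```

```bash
python3 -m jog '[[-1,[0,0,1],0],[-1,[0,0,1.5],0],[-1,[0,0,1.5],0]]'
```

```text
t: 29.3
eef_pos: [0.4893, 0.1836, 0.1188]
ee_rot: [-3.141, -0.001, -0.119]
force: [-11.3, 1.1, 16.4]
width: 0.0117
gripper_force: 45.0
```

```bash
python3 -m jog '[[-0.4,[0,0,-1],0],[0.2,[0,0,-1],0],[1,[0,0,-1],0],[1,[0,0,-1],0],[1,[0,0,-1],0],[1,[0,0,-1],0],[1,[0,0,-1],0],[1,[0,0,-30],0],[1,[0,0,-70],0],[1,[0,0,-115],0],[1,[0,0,-160],0],[1,[0,0,-172],0],[1,[0,0,-172],0]]' 12
python3 - <<'E'
from h import *
delta((.43,.12,.29,-.12),(.43,0,.29,-.05),(.49,-.137,.27,-.03),(.49,-.137,.062,-.03))
E
```

```text
t: 30.92
eef_pos: [0.4894, 0.1836, 0.2895]
ee_rot: [-3.14, -0.001, -0.12]
force: [-0.2, 0.2, -0.8]
width: 0.0878
gripper_force: 0.0
t 30.925 p [0.4894 0.1836 0.2895] rot [-3.1403 -0.0008 -0.1199] F [-0.2387  0.2362 -0.847 ] w 0.08780591534833974 0.0
-> [-51.3  70.3  -0.5] turn 0.0
-> [-37.  189.4  -0.5] turn -0.07
-> [ 39.  318.3  19.5] turn -0.09
-> [ 39.  318.3 227.5] turn -0.09
```

```bash
python3 -m jog '[[1,[-30,40,0],0],[1,[-51,75,0],0],[1,[-47,115,0],-0.02],[1,[-42,155,0],-0.05],[1,[-37,190,0],-0.07],[1,[-10,235,0],-0.09],[1,[18,280,5],-0.09],[1,[39,318,20],-0.09],[1,[39,318,40],-0.09],[1,[39,318,40],-0.09]]'
python3 - <<'E'
from h import *
t=cam("top"); s=cam("scene"); delta((.49,-.137,.062,-.03))
a=cv2.resize(s[0][150:240,170:300],(450,312)); b=cv2.resize(t[0][175:245,180:250],(312,312)); 
c=cv2.resize(s[0][190:290,270:400],(405,288)); d=cv2.resize(s[0][270:350,350:445],(357,288))
cv2.imwrite("pics/d5.png",cv2.vconcat([cv2.hconcat([a,b]),cv2.hconcat([c,d])])[:,:,::-1])
E
```

```text
t: 32.17
eef_pos: [0.4882, -0.1374, 0.2459]
ee_rot: [3.141, 0.006, -0.031]
force: [0.6, 0.5, 0.0]
width: 0.0875
gripper_force: 0.0
t 32.275 p [ 0.4897 -0.1368  0.2486] rot [ 3.1412  0.0015 -0.0294] F [-0.2661 -0.2078 -0.3605] w 0.08765876797069284 0.0
-> [  0.3   0.2 186.6] turn 0.001
```

View pics/d5.png

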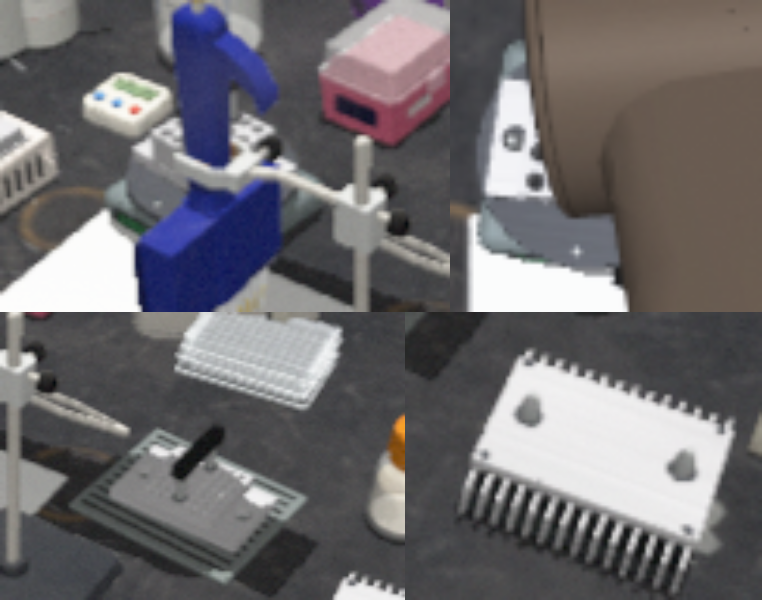

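The medium block is seated on the shaker, the small one is flat on the mat, and the cooler pins are bare (scene about (383,300) and (424,316)). Regrasp the small one.

```bash
python3 - <<'E'
from h import *
s=cam("scene")
for z,a,b in((.042,(383,300),(424.2,316.1)),(.0625,(383.5,293.6),(424.5,309.7))):
    A,B=plane(s,a,z),plane(s,b,z); d=A-B; print(A,B,(A+B)/2,np.hypot(d[0],d[1]),np.arctan2(-d[0],d[1]))
E
python3 -m jog '[[1,[0,0,50],0],[1,[0,0,100],0],[1,[0,0,150],0],[1,[0,0,180],0],[1,[0,0,186],0],[1,[0,0,186],0],[1,[0,0,186],0]]'
python3 -m jog '[[-1,[0,0,0],0],[-1,[0,0,0],0],[-1,[0,0,0],0],[-1,[0,0,0],0],[-1,[0,0,0],0],[-1,[0,0,0],0],[-1,[0,0,0],0],[-1,[0,0,0],0],[-1,[0,0,0],0],[-1,[0,0,0],0],[-1,[0,0,0],0],[-1,[0,0,0],0]]' 12
python3 -m jog '[[-1,[0,0,0],0],[-1,[0,0,0],0],[-1,[0,0,-10],0],[-1,[0,0,-20],0],[-1,[0,0,-40],0],[-1,[0,0,-80],0],[-1,[0,0,-120],0],[-1,[0,0,-140],0],[-1,[0,0,-140],0]]' 45
python3 - <<'E'
from h import *
delta((.405,-.357,.20,.11),(.405,-.357,.135,.11))
E
```

```text
[ 0.3975 -0.3147  0.042 ] [ 0.4062 -0.4049  0.042 ] [ 0.4018 -0.3598  0.042 ] 0.09063941375353686 0.09635161275567106
[ 0.3968 -0.3127  0.0625] [ 0.4046 -0.4017  0.0625] [ 0.4007 -0.3572  0.0625] 0.08925309147664152 0.08742323826449068
t: 33.2
eef_pos: [0.4913, -0.1367, 0.0647]
ee_rot: [-3.141, -0.003, -0.029]
force: [-0.3, -0.9, 0.2]
width: 0.0875
gripper_force: 0.0
t: 34.7
eef_pos: [0.49, -0.1369, 0.0631]
ee_rot: [3.142, 0.0, -0.03]
force: [0.2, -0.8, -1.2]
width: 0.0117
gripper_force: 12.0
t: 35.83
eef_pos: [0.4909, -0.1368, 0.2051]
ee_rot: [-3.141, -0.004, -0.03]
force: [-0.7, 0.0, -3.4]
width: 0.0111
gripper_force: 45.0
t 35.825 p [ 0.4909 -0.1368  0.2051] rot [-3.141  -0.0042 -0.0297] F [-0.7159  0.043  -3.3741] w 0.01107095065829089 44.999218583106995
-> [-79.3 222.6   5.1] turn -0.14
-> [-79.3 222.6  70.1] turn -0.14
```

```bash
python3 -m jog '[[-1,[-14,40,0],-0.02],[-1,[-30,85,0],-0.05],[-1,[-47,130,0],-0.08],[-1,[-64,175,2],-0.11],[-1,[-76,208,4],-0.13],[-1,[-80,223,5],-0.13],[-1,[-80,223,25],-0.13],[-1,[-80,223,50],-0.13],[-1,[-80,223,68],-0.13],[-1,[-80,223,70],-0.13],[-1,[-80,223,70],-0.13],[-1,[-80,223,70],-0.13]]'
python3 - <<'E'
from h import *
s=cam("scene"); t=cam("top"); delta((.404,-.357,.108,.10),(.404,-.357,.099,.10))
cv2.imwrite("pics/d6.png",cv2.resize(s[0][250:350,340:460],(600,500))[:,:,::-1])
E
```

```text
t: 37.33
eef_pos: [0.404, -0.3576, 0.1339]
ee_rot: [3.141, -0.001, 0.1]
force: [0.7, -0.4, -3.2]
width: 0.0117
gripper_force: 45.0
t 37.425 p [ 0.4039 -0.3575  0.1338] rot [ 3.141  -0.0012  0.1003] F [-0.3057  0.664  -3.3696] w 0.011438099020485763 44.999300837516785
-> [ 0.2 -0.5 25.8] turn 0.0
-> [ 0.2 -0.5 34.8] turn 0.0
```

View pics/d6.png

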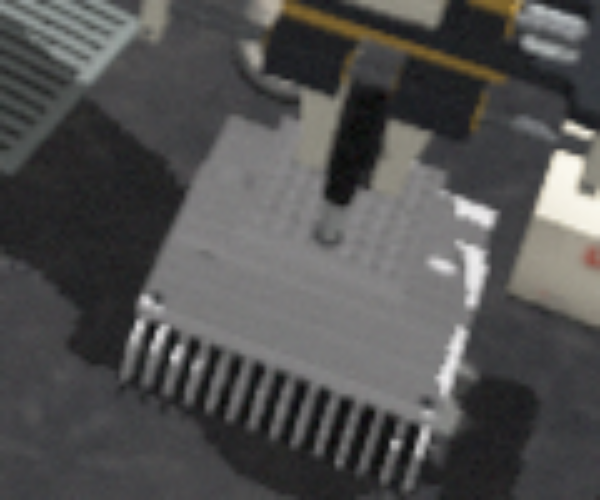

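The small block hangs level over the cooler; the bar between the fingers is at crop (355,150). Lowering slowly with the force watched.

```bash
python3 -m jog '[[-1,[0,0,7],0],[-1,[0,0,13],0],[-1,[0,0,18],0],[-1,[0,0,20],0],[-1,[0,0,20],0]]'; python3 -m jog '[[-1,[0,0,2],0],[-1,[0,0,4],0],[-1,[0,0,6],0],[-1,[0,0,6],0],[-1,[0,0,6],0]]'
```

```text
t: 38.05
eef_pos: [0.4039, -0.3575, 0.113]
ee_rot: [3.141, -0.001, 0.1]
force: [2.8, 0.1, -2.5]
width: 0.0116
gripper_force: 45.0
t: 38.67
eef_pos: [0.4048, -0.3573, 0.1072]
ee_rot: [3.141, -0.002, 0.101]
force: [6.0, 3.9, -2.6]
width: 0.0113
gripper_force: 45.1
```

Pins push towards +x; shifting 2 mm with them, then going down.

```bash
python3 -m jog '[[-1,[2,0,0],0],[-1,[2,-1,0],0],[-1,[2,-1,0],0]]'; python3 -m jog '[[-1,[0,0,3],0],[-1,[0,0,5],0],[-1,[0,0,7],0],[-1,[0,0,8],0],[-1,[0,0,8],0]]'
```

```text
t: 39.05
eef_pos: [0.4053, -0.3563, 0.107]
ee_rot: [3.141, 0.0, 0.1]
force: [2.7, 0.8, -2.6]
width: 0.0117
gripper_force: 45.0
t: 39.67
eef_pos: [0.4056, -0.3562, 0.0992]
ee_rot: [3.141, -0.0, 0.1]
force: [3.9, 3.6, 0.5]
width: 0.0116
gripper_force: 45.0
```

```bash
python3 -m jog '[[-1,[0,0,1],0],[-1,[0,0,1.5],0],[-1,[0,0,1.5],0]]'; python3 -m jog '[[-0.4,[0,0,0],0],[0.2,[0,0,0],0],[1,[0,0,0],0],[1,[0,0,0],0],[1,[0,0,0],0],[1,[0,0,0],0],[1,[0,0,0],0],[1,[0,0,-30],0],[1,[0,0,-70],0],[1,[0,0,-115],0],[1,[0,0,-160],0],[1,[0,0,-190],0],[1,[0,0,-200],0]]' 12
python3 - <<'E'
from h import *
delta((.49,-.137,.30,0),)
E
```

```text
t: 40.05
eef_pos: [0.4059, -0.3562, 0.099]
ee_rot: [3.141, -0.001, 0.101]
force: [0.7, 8.6, 12.0]
width: 0.0116
gripper_force: 45.0
t: 41.68
eef_pos: [0.4059, -0.3566, 0.2997]
ee_rot: [3.14, -0.003, 0.1]
force: [0.1, -0.7, -1.0]
width: 0.0876
gripper_force: 0.0
t 41.675 p [ 0.4059 -0.3566  0.2997] rot [ 3.1398 -0.003   0.1003] F [ 0.0901 -0.7292 -1.0463] w 0.08760789577935874 0.0
-> [ 105.7 -210.    -0.3] turn 0.1
```

```bash
python3 - <<'E'
from h import *
t=cam("top"); np.save("t1.npy",t[0])
E
python3 -m jog '[[1,[26,-52,0],0.03],[1,[52,-105,0],0.05],[1,[80,-158,0],0.1],[1,[105,-210,0],0.1],[1,[105,-210,0],0.1],[1,[105,-210,0],0.1]]'
python3 - <<'E'
from h import *
t=cam("top"); s=cam("scene"); t1=np.load("t1.npy")
a=cv2.resize(t1[170:280,95:255],(480,330)); b=cv2.resize(t[0][200:282,375:452],(310,330))
c=cv2.resize(s[0][270:350,350:445],(320,270)); d=cv2.resize(s[0][130:240,70:300],(470,225)); d=cv2.copyMakeBorder(d,0,45,0,0,cv2.BORDER_CONSTANT)
cv2.imwrite("pics/d7.png",cv2.vconcat([cv2.hconcat([a,b]),cv2.hconcat([c,d])])[:,:,::-1])
E
```

```text
t: 42.48
eef_pos: [0.4884, -0.1365, 0.2964]
ee_rot: [3.142, 0.002, 0.001]
force: [-0.2, 0.2, 0.8]
width: 0.0874
gripper_force: 0.0
```

View pics/d7.png

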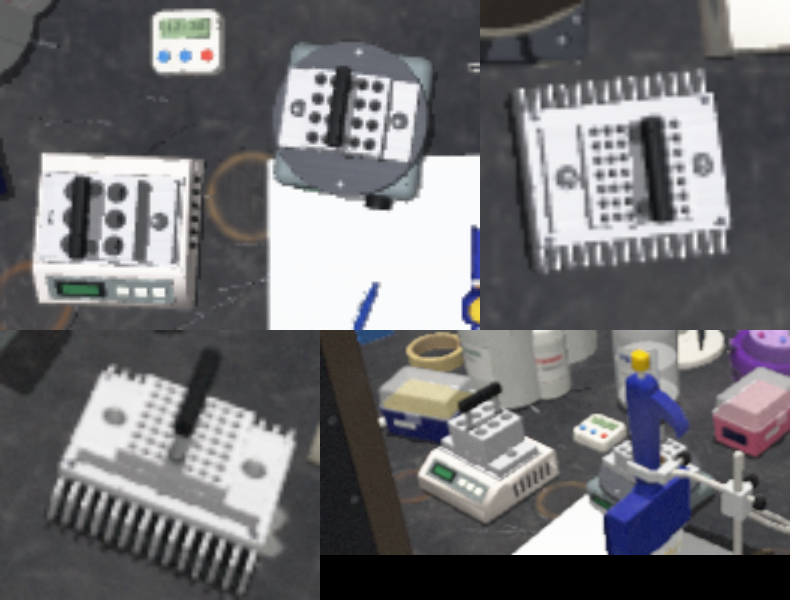

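All three blocks sit flat with pins through their holes: large on the bath (105,215), medium on the shaker (345,110) and small on the cooler (630,170). The timer and the other items are undisturbed. Handing in.

```bash
python3 -c "
from station import order; print(order.job_done())"
```

```text
the job is handed in; nothing more can be done
None
```

I put the large-well block on the dry bath, the medium on the shaker and the small on the cooler, and handed the job in at about 43 s; the last pictures show all three flat on their pins, and I never touched the bottle, timer or forceps.

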